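Strip the clamped stack and lay its parts in their nests

ROBOT

A 6-joint arm with a two-finger parallel gripper is mounted at the origin on a cart in front of the work surface, level with it; the furniture and walls round the work are solid. World frame = base frame: x ahead of the robot, y to its left, z up, the work surface at z = 0. Lengths are in m, angles in degrees, forces in N, time in s.
With the tool pointing down it reaches from about 0.25 to 0.725 m from the base axis. Payload 9.7 kg.
Tool frame: the origin (TCP) lies midway between the tips of the shut fingers; the grasp point (between the pads) lies 19 mm behind it; z points along the fingers, y is the line along which they close (so a half turn about z gives the same grasp; the last joint's range is limited). The gripper opens to 85 mm and grips with 20 to 120 N. Pads are 22 mm wide; open, the fingers measure 114 mm over their backs; the gripper's body (76 mm by 85 mm) begins 54 mm behind the grasp point. The pads swing forward as they close: fully open they stand 13 mm farther back than shut.
Start: joints at [65.718, 4.979, 10.078, 95.1, 0, 90], TCP at [0.226, 0.501, 0.231] pointing down, gripper open.
Joint ranges: [-179.16, 179.16], [-48.56, 103.87], [-65.8, 70.77], [-126.05, 130.52], [-82.76, 87.17], [-180, 180]. Speed limits (degrees/s): [127.2, 127.2, 147.25, 180, 180, 180].

INTERFACE

Orientations are given as [roll, pitch, yaw] about the fixed x, y, z axes, in that order (R = Rz(yaw) Ry(pitch) Rx(roll)).
In Python, from workcell import bot gives the robot as it stands.
- The arm moves only by the shell command python3 -m crank 'ROWS' [FORCE]. ROWS is JSON, a list of rows, each an object with "gripper": the finger opening in mm, from 0 to 85.4; "travel": the shift along the tool's x, y, z in mm, a list of three; "twist": the turn, a rotation vector about the tool's x, y, z in rad, a list of three. In form: [{"gripper": gripper, "travel": [tx, ty, tz], "twist": [rx, ry, rz]}, ...]. A call has 1 to 12 rows; each row shifts and turns the commanded pose from where the row before left it, along the tool's axes as they then stand; what a row does not reach is not made up. A row lasts 1/8 s, in which the tool goes at most 62.5 mm and 10.7 degrees, less where a joint would pass 70% of its speed; a pose out of reach is approached as far as the arm can. A call is refused whole if a number of a shift passes 62.5 or a number of a turn 0.188, either way. A call with a gripper value outside its range is refused whole. The fingers move at their own pace and stop on an object; FORCE is the grip in N (left out, the last holds). Time passes only in rows, so rows that do not move let the fingers close. It gives the time, the measured TCP pose, the force, the opening and the grip force at its end, in the units of the state.
- bot.get_obs(): the state, without advancing time (a new reading comes with each control period).
- bot.camera(name): name is "scene" or "top" or "wrist"; returns the picture (480x640x3 uint8, red, green, blue); there is no depth.
- bot.calibration(name): a dict with "vfov" (degrees; the focal length in pixels is half the picture's height over the tangent of half this angle, whatever the lens; pixels are square), "cx", "cy" (the principal point, pixels), "k1" (the pictures are not rectified: a ray, as slopes to the right and down, at radius r is drawn at 1 + k1 r^2 times it, then the intrinsics apply), "camera_from_world" (4x4, takes a point from world to camera coordinates). Camera axes: x right, y down, z forward; pixel columns grow to the right and rows downward; lengths in m; the calibration is good to about 2 mm. A picture is of the moment at which its call begins: read the wrist's pose just before it. calibration takes no time and is no camera call; for the wrist camera it gives the pose at the moment of the call.
- bot.job_done(): hands the job in; it is judged then, once.
The state is a dict: "time": time; "q": joint angles; "qd": joint speeds; "joint_efforts": joint torques, N m; "ee_pos": TCP position; "tcp_rot": TCP orientation; "wrist_force": force on the tool from outside, world axes, zero at the start; "torque": the same for the moment, N m; "opening": finger opening in m; "grasp_force": force on a finger pad.
Only numpy, scipy, OpenCV 4.12 (cv2) and the standard library are available. Lean on these libraries where they do the work, as an engineer would, in place of code of your own. Each camera call takes 0.05 s, during which the arm holds its last target. There are 200 camera calls.

TASK

Take apart the stack that stands on the clamped plate and lay each part in its own place: the black torch head upright in the smallest round nest, the smaller white disc flat in the middle-sized round nest, the larger brass disc flat in the largest round nest. Lift the hinged clamp bar up on end and leave it up, before the dark flat plate is moved; then slide the plate out from under the keeper bridge and lay it flat in the long cradle, within the raised corners (either way round).

Things in the scene. Friction and masses are not known exactly. Their poses are not given: they have to be found in the camera images.
- head: Turned black torch head, an upright open-topped cup 34 mm in diameter and 34 mm high, top of the stack. Origin: centre of its underside, z up. Grasp round the outside.
- white_disc: White plastic solid disc (insulating plug), 50 mm in diameter, 20 mm high, lying flat, second from the top. Origin: centre of its underside, z up. Grasp round the outside.
- brass_disc: Plain brass solid disc (end cap), 66 mm in diameter, 22 mm high, 0.16 kg, lies flat on the plate below the white disc and overhangs it 8 mm either side. Origin: centre of its underside, z up. Grasp round the outside.
- plate: Dark flat plate, 160 (x) x 50 (y) x 10 mm, 0.22 kg. Origin: centre of underside. Lies in a fixture on two rests, underside 18 mm up, 10 mm of finger room below it; pinch across y. The stack stands 30 mm from its middle toward -x; the bar crosses 45 mm toward +x. The last 8 mm at +x lie under a keeper bridge (5 mm gap, top 39 mm up): slide 20 mm or more along its -x (to the robot) before lifting.
- clamp_bar (a joint): Hinge of the clamp bar (rad): 0 is shut, level across the plate; grows as the grip end rises; 1.57 is upright, stops at 1.9. It stays where it is left; about 2 to 3 N at the grip lift it.
- clamp_grip (a point): Middle of the bar's black grip sleeve: 18 mm wide (x, parallel to the hinge axis and to the plate's x), 44 mm long (y, along the bar to its free end), 16 mm high; 39 mm up when shut, over an 8 mm thick base. The hinge axis lies 120 mm from it along its -y, also 39 mm up. Pinched across x, the bar turns between the fingers as it is followed up its arc.
- nest_small: Smallest round nest, fixed shallow white dish with grey floor, inside 50 mm, outside 56 mm, floor 4 mm and rim 8 mm above the bench. Origin: centre of its underside on the bench. For the torch head.
- nest_medium: Middle-sized round nest, white with grey floor, inside 65 mm, outside 71 mm, floor 4 mm and rim 8 mm above the bench. Origin: centre of its underside. For the white disc.
- nest_large: Largest round nest, white with grey floor, inside 82 mm, outside 88 mm, floor 4 mm and rim 8 mm above the bench. Origin: centre of its underside. For the brass disc.
- cradle: Long white fixed cradle, 190 (x) x 78 (y) mm, for the plate. Origin: centre of its underside on the bench. Two end saddles carry the plate with its underside 12 mm up; their lips, 17 mm high, enclose 178 x 66 mm. The middle 130 mm is open at the sides over a web 50 mm wide and 4 mm high: room for fingers.
Mind the look-alikes: they are no part of the job. Leave any blue or pink look-alike of the brass_disc alone.

How it is judged (in metres and radians):
On the way:
1. the clamp bar is lifted up on end while the plate still lies in the fixture (value of joint clamp_bar above 1.2 rad and distance of plate from where it was at the start of the episode below 0.015 m), for 0.2 s.
At the end, for the whole second after the job is handed in: Head upright in the small nest, white disc in the medium, brass disc in the large, each on the floor within 10 mm of the centre; plate flat in the cradle within 15 mm of its middle and 0.2 rad of its length, either way round; clamp bar still up (over 1.1 rad); all at rest (horizontal distance between head and nest_small below 0.01 m and z of head in the frame of nest_small below 0.008 m and angle between each of head, white_disc, brass_disc, plate's own z axis and vertical below 0.1 rad and linear speed of each of head, white_disc, brass_disc, plate below 0.02 m/s and horizontal distance between white_disc and nest_medium below 0.01 m and z of white_disc in the frame of nest_medium below 0.008 m and horizontal distance between brass_disc and nest_large below 0.01 m and z of brass_disc in the frame of nest_large below 0.008 m and horizontal distance between plate and cradle below 0.015 m and z of plate in the frame of cradle below 0.016 m and angle between the x axis of plate and the x axis of cradle, either way round below 0.2 rad and value of joint clamp_bar above 1.1 rad); the robot touches nothing.
It also fails if it takes over 118 s, if anything falls off the work surface, if the arm or the gripper's body presses on something with over 40 N, if the wrist force passes 120 N, or if a joint passes its speed limit or range.

## Working session

There is one attempt and no reset: what is moved stays moved. The work goes in short steps, Python scripts to look and compute and a shell command to move; the robot and the scene stay as the last step left them, time stands still between calls to the robot, and variables do not carry over. Pictures are saved under pics/ and viewed, at most 14 in all, crops included, and the job is handed in when it is done.

```bash
ls; mkdir -p pics; python3 - <<'E'
from workcell import bot
import cv2
o=bot.get_obs();print(o)
for n in("scene","top"):
    cv2.imwrite(f"pics/{n}0.png",bot.camera(n)[:,:,::-1]);c=bot.calibration(n);print(n,c)
E
```

```text
pics
{'time': 0.0, 'q': array([6.57184797e+01, 5.01015263e+00, 1.00370259e+01, 9.50992379e+01,
       9.31525183e-04, 9.00004964e+01]), 'qd': array([-0.00238871,  0.01532601, -0.0282318 , -0.02710218, -0.05404688,
        0.04690355]), 'joint_efforts': array([ 2.48256540e-03, -5.20385563e+01,  4.64808798e+01,  1.60274404e-02,
        1.62585047e-04,  3.78372150e-06]), 'ee_pos': array([0.22607957, 0.50115292, 0.23061519]), 'tcp_rot': array([-1.79927635e+02, -9.30897436e-04,  1.55717982e+02]), 'wrist_force': array([ 0.14527662,  0.01326484, -0.64518123]), 'torque': array([-0.0016845 , -0.03620779, -0.00857771]), 'grasp_force': 0.0, 'opening': 0.0853799984340894}
scene {'vfov': 45.8181101014693, 'cx': 306.93061021831346, 'cy': 239.2655607678654, 'k1': -0.13815246394018293, 'camera_from_world': array([[ 0.88137781, -0.47239596, -0.00390068, -0.41182972],
       [-0.34935508, -0.64621045, -0.67850062,  0.34606671],
       [ 0.31800029,  0.59937811, -0.73458948,  0.80155679],
       [ 0.        ,  0.        ,  0.        ,  1.        ]])}
top {'vfov': 56.25598381009709, 'cx': 321.96077632820163, 'cy': 236.99744011449397, 'k1': 0.00028817208722331045, 'camera_from_world': array([[ 0.02067256, -0.99956555, -0.02100861,  0.15735908],
       [-0.9959563 , -0.01875129, -0.08786032,  0.53438296],
       [ 0.08742821,  0.02273996, -0.99591124,  1.07755718],
       [ 0.        ,  0.        ,  0.        ,  1.        ]])}
```

View pics/scene0.png

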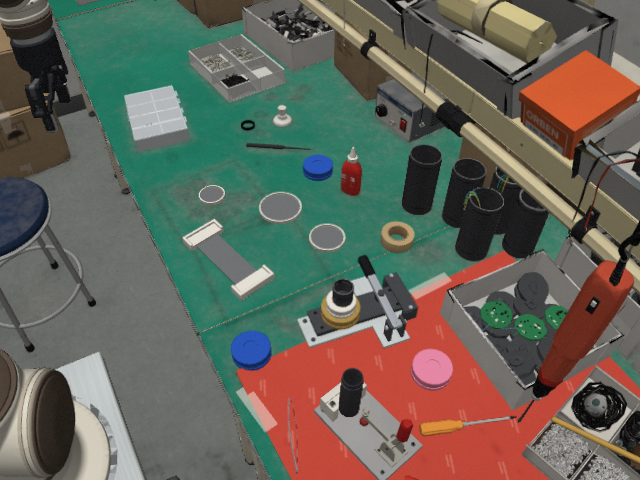

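View pics/top0.png

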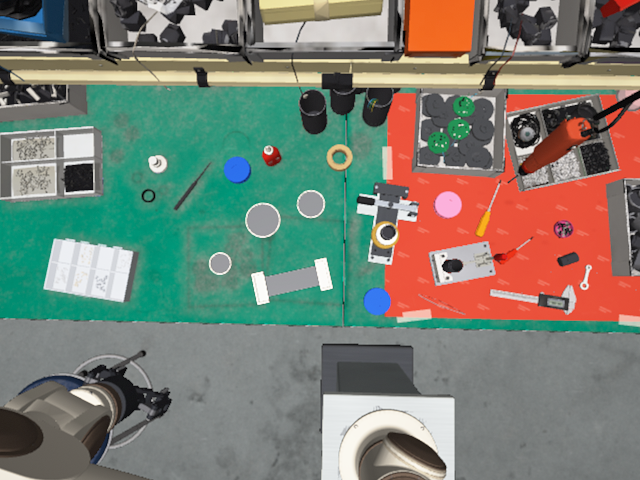

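The scene view shows the stack at about (343,290): black head, white disc and brass disc. The clamp grip is near (370,270), the hinge near (395,335), the keeper near (402,290), the cradle at (228,258), and the nests at (211,194), (280,207) and (327,237). The top view shows the stack at (384,235), the nests at (220,264), (263,220) and (311,204), and the cradle at (291,281).

Possible look-alikes:
- **Head:** black cup on the grey board, top view (452,266); black tubes, (313,112).
- **Brass disc:** blue discs (237,170) and (377,301), pink disc (448,204), tape ring (340,157).
- **White disc:** white knob (157,163).

By the description I choose the stack at (384,235). I'll check it in an enlarged crop.

```bash
python3 - <<'E'
import cv2,numpy as np
a=cv2.imread("pics/top0.png");b=cv2.imread("pics/scene0.png")
A=cv2.resize(a[175:275,340:430],None,fx=6,fy=6,interpolation=3)
B=cv2.resize(b[245:355,290:425],None,fx=5.45,fy=5.45,interpolation=3)
A=A[:,:]
cv2.imwrite("pics/cA.png",A)
cv2.imwrite("pics/cB.png",B);print(A.shape,B.shape)
E
```

```text
(600, 540, 3) (600, 736, 3)
```

View pics/cA.png

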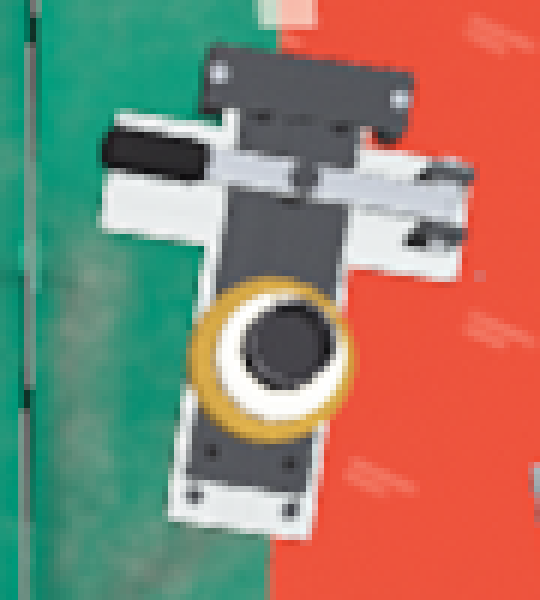

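View pics/cB.png

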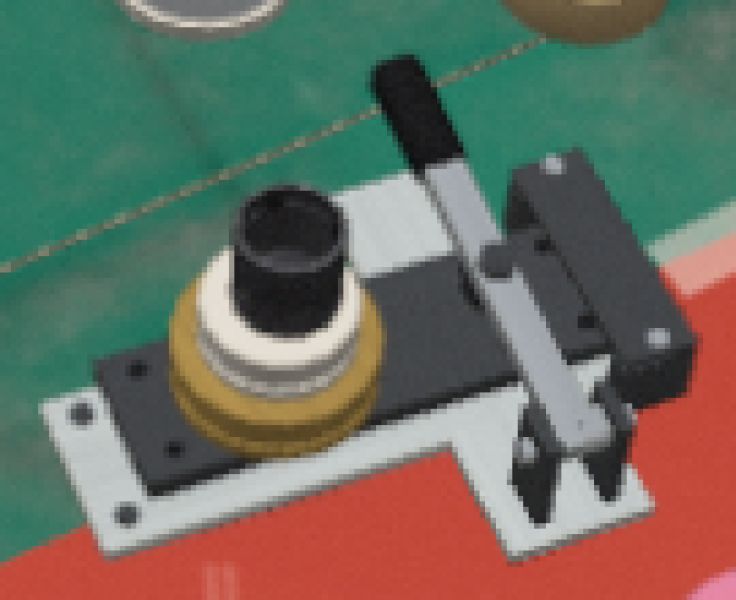

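The crops confirm the choice: the head stands on the white disc, on the brass disc, on the dark plate. The bar's grip is at top-crop (157,150), the hinge at (445,205) and the head rim centre at (290,343). In the scene crop the head rim is at (290,226) and the grip at (418,112). Next I'll triangulate these and fit the nests by code.

```bash
cat > h.py <<'E'
import numpy as np, cv2
from workcell import bot
def K(c):
    f=240/np.tan(np.radians(c["vfov"])/2); return f
def ray(c,p):
    f=K(c); d=(np.array(p,float)-[c["cx"],c["cy"]])/f; u=d.copy()
    for _ in range(30): u=d/(1+c["k1"]*(u@u))
    T=c["camera_from_world"]; R=T[:3,:3]; v=R.T@np.array([u[0],u[1],1]); return -R.T@T[:3,3], v/np.linalg.norm(v)
def proj(c,X):
    T=c["camera_from_world"]; X=np.atleast_2d(X)@T[:3,:3].T+T[:3,3]; s=X[:,:2]/X[:,2:]
    return s*(1+c["k1"]*(s**2).sum(1,keepdims=True))*K(c)+[c["cx"],c["cy"]]
def tri(*cp):
    A=np.zeros((3,3));b=np.zeros(3);L=[ray(*x) for x in cp]
    for o,v in L: P=np.eye(3)-np.outer(v,v);A+=P;b+=P@o
    X=np.linalg.solve(A,b); return X,max(np.linalg.norm(np.cross(X-o,v)) for o,v in L)
def onz(c,p,z):
    o,v=ray(c,p); return o+v*(z-o[2])/v[2]
E
python3 - <<'E'
from h import *
ct,cs=bot.calibration("top"),bot.calibration("scene")
a=cv2.imread("pics/top0.png");b=cv2.imread("pics/scene0.png")
def ell(im,p,r,th=150):
    x,y=p; s=im[y-r:y+r,x-r:x+r]; h=cv2.cvtColor(s,cv2.COLOR_BGR2HSV)
    m=((h[...,1]<60)&(h[...,2]>70)).astype(np.uint8)
    cn,_=cv2.findContours(m,0,cv2.CHAIN_APPROX_NONE); k=max(cn,key=cv2.contourArea)
    e=cv2.fitEllipse(k); return np.array(e[0])+[x-r,y-r],e[1]
for n,p,q,r in(("small",(220,264),(211,194),18),("large",(263,220),(280,207),26),("medium",(311,204),(327,237),23)):
    e,f=ell(a,p,r),ell(b,q,r);X,er=tri((ct,e[0]),(cs,f[0]));print(n,e,f,X.round(4),er.round(4),onz(ct,e[0],.008).round(4),onz(cs,f[0],.008).round(4))
A=lambda x,y:(340+(x+.5)/6-.5,175+(y+.5)/6-.5)
B=lambda x,y:(290+(x+.5)/5.45-.5,245+(y+.5)/5.45-.5)
for n,p,q,z in(("headrim",(290,343),(290,226),.104),("grip",(157,150),(418,112),.047),("keepL",(218,72),(555,163),.039),("keepR",(400,99),(658,337),.039),("plNL",(190,472),(95,362),.028),("plNR",(303,495),(150,487),.028),("hole1",(210,452),(138,370),.028),("hole2",(290,463),(175,449),.028)):
    X,er=tri((ct,A(*p)),(cs,B(*q)));print(n,X.round(4),er.round(4),onz(ct,A(*p),z).round(4),onz(cs,B(*q),z).round(4))
# cradle
for im,c,p,r in((a,ct,(291,281),45),(b,cs,(228,258),50)):
    x,y=p;s=im[y-r:y+r,x-r:x+r];h=cv2.cvtColor(s,cv2.COLOR_BGR2HSV)
    m=((h[...,1]<60)&(h[...,2]>185)).astype(np.uint8)
    n,l,st,ce=cv2.connectedComponentsWithStats(m)
    for i in np.argsort(-st[1:,4])[:3]+1:print("crad",st[i,4],(ce[i]+[x-r,y-r]).round(1),onz(c,ce[i]+[x-r,y-r],.016).round(4))
cw=bot.calibration("wrist");o=bot.get_obs()
import scipy.spatial.transform as S
R=S.Rotation.from_euler("xyz",o["tcp_rot"],degrees=True).as_matrix();T=np.eye(4);T[:3,:3]=R;T[:3,3]=o["ee_pos"]
print(cw["vfov"],cw["k1"],(cw["camera_from_world"]@T).round(4))
E
```

```text
small (array([220.076334  , 263.03817177]), (22.316707611083984, 23.06381607055664)) (array([209.95849991, 193.75191689]), (23.12397575378418, 29.795150756835938)) [0.4617 0.4199 0.0138] 0.0009 [0.4627 0.421  0.008 ] [0.4625 0.4264 0.008 ]
large (array([262.54916382, 219.87944984]), (34.42597579956055, 35.00432586669922)) (array([279.86852837, 207.466959  ]), (31.391908645629883, 42.9187126159668)) [0.5737 0.318  0.0081] 0.0007 [0.573  0.3183 0.008 ] [0.5745 0.3179 0.008 ]
medium (array([310.54847145, 203.64032555]), (27.692384719848633, 27.771690368652344)) (array([326.726408  , 237.46468925]), (28.526695251464844, 36.15989685058594)) [0.6168 0.1984 0.0085] 0.0007 [0.6163 0.1987 0.008 ] [0.6177 0.1986 0.008 ]
headrim [0.5399 0.0161 0.1064] 0.0012 [0.5391 0.0163 0.104 ] [0.5422 0.0173 0.104 ]
grip [0.6195 0.0644 0.063 ] 0.0002 [0.6221 0.0633 0.047 ] [0.628  0.0752 0.047 ]
keepL [0.6562 0.0382 0.0436] 0.0012 [0.6561 0.0383 0.039 ] [0.6599 0.0408 0.039 ]
keepR [ 0.646  -0.0352  0.0434] 0.0008 [ 0.6462 -0.0356  0.039 ] [ 0.6492 -0.0331  0.039 ]
plNL [0.4931 0.0473 0.0314] 0.0002 [0.4934 0.0469 0.028 ] [0.4941 0.0494 0.028 ]
plNR [0.4859 0.0007 0.0281] 0.0009 [0.485  0.0011 0.028 ] [0.4868 0.0005 0.028 ]
hole1 [0.5025 0.0388 0.031 ] 0.001 [0.5017 0.0389 0.028 ] [0.5044 0.0403 0.028 ]
hole2 [0.4982 0.0067 0.0322] 0.0006 [0.4979 0.0064 0.028 ] [0.5002 0.009  0.028 ]
crad 414 [259.8 287.7] [0.4039 0.3184 0.016 ]
crad 409 [323.1 273.8] [0.4411 0.1634 0.016 ]
crad 21 [262.3 236.3] [0.5308 0.3163 0.016 ]
crad 456 [251.8 280.3] [0.442  0.1645 0.016 ]
crad 395 [202.7 232.9] [0.4058 0.3186 0.016 ]
crad 19 [263.3 213.9] [0.5334 0.3096 0.016 ]
62.00382658746663 -0.07526149390516956 [[-7.000e-04  1.000e+00 -2.000e-04 -5.000e-04]
 [-9.567e-01 -7.000e-04 -2.911e-01  2.990e-02]
 [-2.911e-01  0.000e+00  9.567e-01  1.579e-01]
 [ 0.000e+00  0.000e+00  0.000e+00  1.000e+00]]
```

```bash
python3 -m crank '[{"gripper":85,"travel":[-25,-4,-2],"twist":[0,0,0]},{"gripper":85,"travel":[-45,-7,-3],"twist":[0,0,0]},{"gripper":85,"travel":[-50,-8,-3],"twist":[0,0,0]},{"gripper":85,"travel":[-50,-8,-3],"twist":[0,0,0]},{"gripper":85,"travel":[-50,-8,-3],"twist":[0,0,0]},{"gripper":85,"travel":[-50,-8,-3],"twist":[0,0,0]},{"gripper":85,"travel":[-35,-6,-3],"twist":[0,0,0]},{"gripper":85,"travel":[-19,-3,0],"twist":[0,0,0]},{"gripper":85,"travel":[0,0,0],"twist":[0,0,0]},{"gripper":85,"travel":[0,0,0],"twist":[0,0,0]}]' 60
cat >> h.py <<'E'
from scipy.spatial.transform import Rotation as Ro
def plan(x,y,z,yaw=None):
    o=bot.get_obs(); R=Ro.from_euler("xyz",o["tcp_rot"],degrees=True)
    print("tool travel mm at present yaw",(R.inv().apply(np.array([x,y,z])-o["ee_pos"])*1000).round(1),"yaw",o["tcp_rot"][2].round(2))
    if yaw is not None:
        R2=Ro.from_euler("xyz",[180,0,yaw],degrees=True)
        print("twist",(R.inv()*R2).as_rotvec().round(4),"travel at new yaw",(R2.inv().apply(np.array([x,y,z])-o["ee_pos"])*1000).round(1))
def snap(n,cam="wrist"):
    c=bot.calibration(cam); im=bot.camera(cam)[:,:,::-1].copy(); cv2.imwrite(f"pics/{n}.png",im); np.save(f"pics/{n}.npy",c,allow_pickle=True); return c,im
E
python3 - <<'E'
from h import *
c,im=snap("w1")
print(proj(c,[[.4625,.4215,.008],[.574,.318,.008],[.617,.1987,.008],[.423,.241,.012],[.54,.0165,.104]]).round(0))
plan(.53,.03,.28,172)
E
```

```text
time: 1.35
ee_pos: [0.4994, 0.3213, 0.2511]
tcp_rot: [-180.0, -0.0, 155.8]
wrist_force: [-0.8, -0.9, 0.2]
opening: 0.0852
grasp_force: 0.0
[[401. 120.]
 [346. 265.]
 [262. 341.]
 [209. 162.]
 [ 35. 396.]]
tool travel mm at present yaw [-147.6 -253.2  -28.8] yaw 155.79
twist [ 0.     -0.0003 -0.283 ] travel at new yaw [ -71.  -284.4  -28.7]
```

View pics/w1.png

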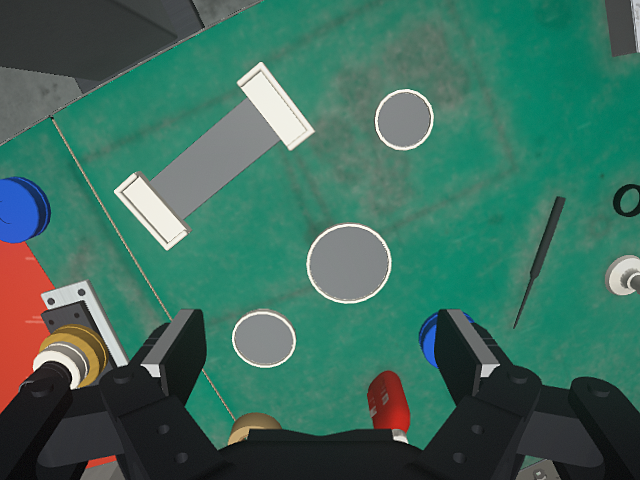

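This wrist view shows the small nest at (404,120), the large at (349,263), the medium at (264,339) and the cradle saddles at (276,106) and (152,211). These match the predictions to within 3 px. I'll refine by ellipse fit and go over the stack.

```bash
python3 -m crank '[{"gripper":85,"travel":[0,0,0],"twist":[0,0,-0.14]},{"gripper":85,"travel":[0,0,0],"twist":[0,0,-0.143]},{"gripper":85,"travel":[-8,-30,-4],"twist":[0,0,0]},{"gripper":85,"travel":[-12,-50,-5],"twist":[0,0,0]},{"gripper":85,"travel":[-13,-52,-5],"twist":[0,0,0]},{"gripper":85,"travel":[-13,-52,-5],"twist":[0,0,0]},{"gripper":85,"travel":[-13,-52,-5],"twist":[0,0,0]},{"gripper":85,"travel":[-8,-34,-3],"twist":[0,0,0]},{"gripper":85,"travel":[-4,-14,-2],"twist":[0,0,0]},{"gripper":85,"travel":[0,0,0],"twist":[0,0,0]},{"gripper":85,"travel":[0,0,0],"twist":[0,0,0]}]'
python3 - <<'E'
from h import *
c=np.load("pics/w1.npy",allow_pickle=True).item();im=cv2.imread("pics/w1.png")
ct=bot.calibration("top");cs=bot.calibration("scene")
S={"small":((404,120),36,(220.1,263.0),(210.0,193.8)),"large":((349,263),48,(262.5,219.9),(279.9,207.5)),"medium":((264,339),36,(310.5,203.6),(326.7,237.5))}
for n,((x,y),r,pt,ps) in S.items():
    s=im[y-r:y+r,x-r:x+r];h=cv2.cvtColor(s,cv2.COLOR_BGR2HSV);m=((h[...,1]<60)&(h[...,2]>70)).astype(np.uint8)
    m=cv2.morphologyEx(m,cv2.MORPH_OPEN,np.ones((3,3)))
    k=max(cv2.findContours(m,0,1)[0],key=cv2.contourArea);e=cv2.fitEllipse(k);p=np.array(e[0])+[x-r,y-r]
    print(n,p.round(1),np.round(e[1],1),"z=8mm:",onz(c,p,.008).round(4),"tri w+top",*tri((c,p),(ct,pt)),"w+scene",*tri((c,p),(cs,ps)))
h=cv2.cvtColor(im,cv2.COLOR_BGR2HSV);m=((h[...,1]<60)&(h[...,2]>185)).astype(np.uint8)
for (x,y),pt,ps in(((276,106),(259.8,287.7),(202.7,232.9)),((152,211),(323.1,273.8),(251.8,280.3))):
    q=np.zeros_like(m);q[y-52:y+52,x-48:x+48]=m[y-52:y+52,x-48:x+48]
    n,l,st,ce=cv2.connectedComponentsWithStats(q);i=np.argmax(st[1:,4])+1
    print("crad",st[i,4],ce[i].round(1),onz(c,ce[i],.014).round(4),"tri",*tri((c,ce[i]),(ct,pt)),*tri((c,ce[i]),(cs,ps)))
snap("w2")
E
```

```text
time: 2.78
ee_pos: [0.5304, 0.0308, 0.2802]
tcp_rot: [180.0, -0.0, 172.0]
wrist_force: [0.2, -0.0, -0.2]
opening: 0.085
grasp_force: 0.0
small [403.  119.7] [57.9 63.4] z=8mm: [0.4629 0.4232 0.008 ] tri w+top [ 0.46385699  0.42621884 -0.01100867] 0.0007527085073242604 w+scene [0.46214228 0.42275974 0.01115804] 0.0005024152811447942
large [348.5 262.6] [80.5 84.7] z=8mm: [0.572  0.3212 0.008 ] tri w+top [5.74357824e-01 3.20110922e-01 2.02160089e-04] 0.0006286008384628766 w+scene [0.57459799 0.32078288 0.00449894] 0.0012477153631032176
medium [263.7 337.9] [58.  63.8] z=8mm: [0.6147 0.2021 0.008 ] tri w+top [0.61769859 0.19932192 0.0012291 ] 0.0002893415627739795 w+scene [0.61768053 0.2006571  0.00484315] 0.0013040695258936027
crad 2728 [275.5 106.3] [0.4039 0.3205 0.014 ] tri [0.40353016 0.31989104 0.00673448] 0.00015528769768675848 [0.40508257 0.3202738  0.01467216] 0.0011668589196185833
crad 2173 [151.2 211.2] [0.4408 0.1659 0.014 ] tri [0.44110123 0.16353414 0.00924152] 0.00014292758905299258 [0.4415962  0.16585409 0.01435718] 0.0007789756348274881
```

View pics/w2.png

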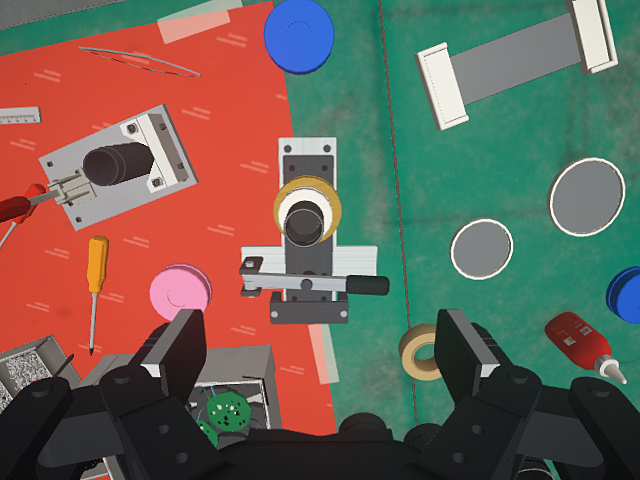

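The wrist view from above the stack shows the head rim centre at about (304,224), brass spanning columns 273–341, the grip sleeve at (367,285), the plate's near edge at row 155 (columns 283–333) and the keeper ends near (273,313) and (346,310).

```bash
python3 - <<'E'
from h import *
c=np.load("pics/w2.npy",allow_pickle=True).item();im=cv2.imread("pics/w2.png")
ct=bot.calibration("top");cs=bot.calibration("scene")
A=lambda x,y:(340+(x+.5)/6-.5,175+(y+.5)/6-.5)
B=lambda x,y:(290+(x+.5)/5.45-.5,245+(y+.5)/5.45-.5)
for n,p,a,b,z in(("head",(304,224),(290,343),(290,226),.104),("grip",(367,285),(157,150),(418,112),.047)):
    print(n,onz(c,p,z).round(4),*tri((c,p),(cs,B(*b))),*tri((c,p),(ct,A(*a))))
for p in((283,155),(333,155)):print(onz(c,p,.028).round(4))
# predicted outline check: brass circle top at z=.05
e=proj(c,[[.54+.033*np.cos(t),.0165+.033*np.sin(t),.05] for t in np.arange(0,6.28,.1)]);print("brass pred cols",e.min(0),e.max(0))
plan(.54,.017,.20,172)
E
```

```text
head [0.5369 0.0173 0.104 ] [0.53907516 0.01675066 0.10510709] 0.0024747020518363686 [0.53993233 0.01567357 0.09293796] 0.0008198580054994492
grip [0.6236 0.0668 0.047 ] [0.61928794 0.06577291 0.06051465] 0.0015551234509537405 [0.61982422 0.06508629 0.05691717] 0.0012093797140787451
[0.4845 0.0017 0.028 ]
[0.4914 0.0498 0.028 ]
brass pred cols [271.30822471 178.52314655] [340.306565   245.92573829]
tool travel mm at present yaw [-11.4 -12.4  80.1] yaw 172.02
twist [ 0.0002 -0.0003  0.0004] travel at new yaw [-11.4 -12.4  80.1]
```

```bash
python3 -m crank '[{"gripper":62,"travel":[-11,-13,20],"twist":[0,0,0]},{"gripper":62,"travel":[0,0,45],"twist":[0,0,0]},{"gripper":62,"travel":[0,0,50],"twist":[0,0,0]},{"gripper":62,"travel":[0,0,40],"twist":[0,0,0]},{"gripper":62,"travel":[0,0,25],"twist":[0,0,0]},{"gripper":62,"travel":[0,0,15],"twist":[0,0,0]},{"gripper":62,"travel":[0,0,10],"twist":[0,0,0]},{"gripper":62,"travel":[0,0,0],"twist":[0,0,0]},{"gripper":28,"travel":[0,0,0],"twist":[0,0,0]},{"gripper":28,"travel":[0,0,0],"twist":[0,0,0]},{"gripper":28,"travel":[0,0,0],"twist":[0,0,0]},{"gripper":28,"travel":[0,0,0],"twist":[0,0,0]}]' 40
python3 - <<'E'
from h import *
snap("w3")
E
```

```text
time: 4.32
ee_pos: [0.5402, 0.0152, 0.0764]
tcp_rot: [180.0, 0.1, 171.9]
wrist_force: [0.0, 0.1, 6.0]
opening: 0.0324
grasp_force: 40.1
```

View pics/w3.png

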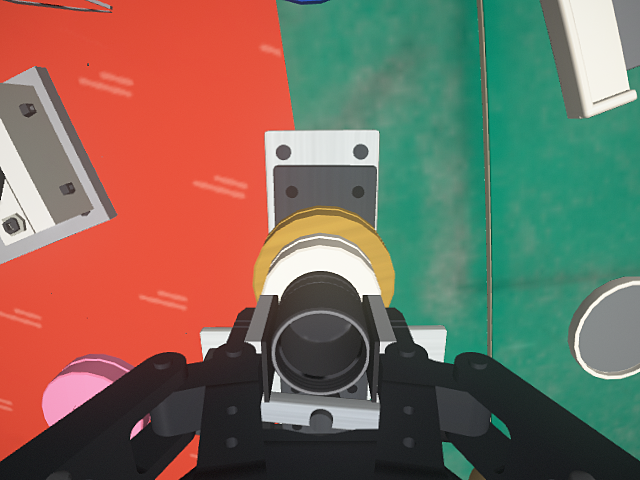

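The head is between the pads at (320,352) and centred. I'll check the offset and plan the carry.

```bash
python3 -m crank '[{"gripper":28,"travel":[0,0,-10],"twist":[0,0,0]},{"gripper":28,"travel":[0,0,-30],"twist":[0,0,0]},{"gripper":28,"travel":[0,0,-40],"twist":[0,0,0]},{"gripper":28,"travel":[0,0,0],"twist":[0,0,0]}]'
python3 - <<'E'
from h import *
c=np.load("pics/w3.npy",allow_pickle=True).item()
print(onz(c,(320,352),.104),onz(c,(320,352),.106))
plan(.463,.422,.10)
E
```

```text
time: 4.88
ee_pos: [0.5411, 0.0151, 0.1591]
tcp_rot: [180.0, 0.3, 171.9]
wrist_force: [0.9, -0.2, -1.4]
opening: 0.0323
grasp_force: 39.8
[0.53930209 0.01586373 0.104     ] [0.53802951 0.01604313 0.106     ]
tool travel mm at present yaw [134.8 391.9  58.6] yaw 171.93
```

```bash
python3 -m crank '[{"gripper":28,"travel":[8,22,0],"twist":[0,0,0]},{"gripper":28,"travel":[14,40,0],"twist":[0,0,0]},{"gripper":28,"travel":[15,44,0],"twist":[0,0,0]},{"gripper":28,"travel":[15,44,5],"twist":[0,0,0]},{"gripper":28,"travel":[15,44,10],"twist":[0,0,0]},{"gripper":28,"travel":[15,44,10],"twist":[0,0,0]},{"gripper":28,"travel":[15,44,10],"twist":[0,0,0]},{"gripper":28,"travel":[15,44,10],"twist":[0,0,0]},{"gripper":28,"travel":[13,38,10],"twist":[0,0,0]},{"gripper":28,"travel":[8,22,5],"twist":[0,0,0]},{"gripper":28,"travel":[2,6,0],"twist":[0,0,0]},{"gripper":28,"travel":[0,0,0],"twist":[0,0,0]}]'
python3 - <<'E'
from h import *
snap("w4")
plan(.463,.422,.0115)
E
```

```text
time: 6.38
ee_pos: [0.4613, 0.4217, 0.0956]
tcp_rot: [-180.0, 0.0, 171.9]
wrist_force: [0.5, 0.3, -0.7]
opening: 0.0324
grasp_force: 39.8
tool travel mm at present yaw [-1.4  0.9 84.2] yaw 171.89
```

View pics/w4.png

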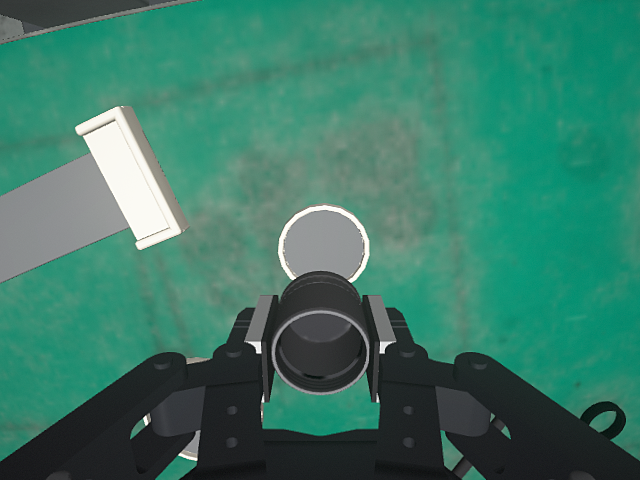

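The nest's visible outline spans columns 278–369 with its top at row 206, so its centre is near (323.5,248).

```bash
python3 - <<'E'
from h import *
c=np.load("pics/w4.npy",allow_pickle=True).item()
for C in((.463,.422),(.463,.424),(.465,.423)):
    e=proj(c,[[C[0]+.028*np.cos(t),C[1]+.028*np.sin(t),.008] for t in np.arange(0,6.28,.1)]);print(C,e.min(0),e.max(0))
E
```

```text
(0.463, 0.422) [273.8710794  204.74701943] [366.14716643 292.44817864]
(0.463, 0.424) [277.12123969 204.27401705] [369.42753814 292.03550145]
(0.465, 0.423) [276.06718556 207.81967813] [368.13689687 295.12746297]
```

```bash
python3 -m crank '[{"gripper":28,"travel":[-2,3,20],"twist":[0,0,0]},{"gripper":28,"travel":[0,0,30],"twist":[0,0,0]},{"gripper":28,"travel":[0,0,20],"twist":[0,0,0]},{"gripper":28,"travel":[0,0,9],"twist":[0,0,0]},{"gripper":28,"travel":[0,0,5],"twist":[0,0,0]},{"gripper":28,"travel":[0,0,0],"twist":[0,0,0]},{"gripper":28,"travel":[0,0,0],"twist":[0,0,0]}]'
```

```text
time: 7.3
ee_pos: [0.4637, 0.4253, 0.0122]
tcp_rot: [179.9, 0.0, 171.9]
wrist_force: [0.1, -0.3, -1.4]
opening: 0.0321
grasp_force: 39.8
```

```bash
python3 -m crank '[{"gripper":28,"travel":[0,0,2],"twist":[0,0,0]},{"gripper":28,"travel":[0,0,0],"twist":[0,0,0]},{"gripper":45,"travel":[0,0,0],"twist":[0,0,0]},{"gripper":60,"travel":[0,0,0],"twist":[0,0,0]},{"gripper":60,"travel":[0,0,-5],"twist":[0,0,0]},{"gripper":60,"travel":[0,0,-20],"twist":[0,0,0]},{"gripper":60,"travel":[0,0,-40],"twist":[0,0,0]},{"gripper":60,"travel":[0,0,-50],"twist":[0,0,0]},{"gripper":85,"travel":[0,0,-10],"twist":[0,0,0]},{"gripper":85,"travel":[0,0,0],"twist":[0,0,0]}]'
python3 - <<'E'
from h import *
snap("w5");plan(.5395,.016,.12)
E
```

```text
time: 8.55
ee_pos: [0.4638, 0.4253, 0.1359]
tcp_rot: [179.9, 0.1, 171.9]
wrist_force: [0.2, -0.2, -0.1]
opening: 0.0848
grasp_force: 0.0
tool travel mm at present yaw [-132.8 -394.1   14.3] yaw 171.93
```

View pics/w5.png

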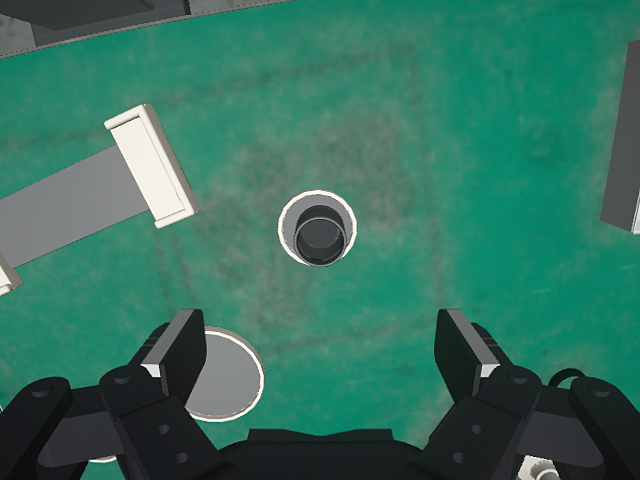

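The head stands upright in its nest, with its rim at (320,241) and the nest centred on (317,228).

```bash
python3 - <<'E'
from h import *
c=np.load("pics/w5.npy",allow_pickle=True).item()
print(onz(c,(320,241),.038),onz(c,(317.5,228.5),.008))
E
python3 -m crank '[{"gripper":80,"travel":[-8,-22,0],"twist":[0,0,0]},{"gripper":80,"travel":[-14,-40,0],"twist":[0,0,0]},{"gripper":80,"travel":[-15,-45,0],"twist":[0,0,0]},{"gripper":80,"travel":[-15,-45,0],"twist":[0,0,0]},{"gripper":80,"travel":[-15,-45,0],"twist":[0,0,0]},{"gripper":80,"travel":[-15,-45,0],"twist":[0,0,0]},{"gripper":80,"travel":[-15,-45,0],"twist":[0,0,0]},{"gripper":80,"travel":[-15,-45,0],"twist":[0,0,0]},{"gripper":80,"travel":[-12,-36,5],"twist":[0,0,0]},{"gripper":80,"travel":[-7,-20,5],"twist":[0,0,0]},{"gripper":80,"travel":[-2,-6,4],"twist":[0,0,0]},{"gripper":80,"travel":[0,0,0],"twist":[0,0,0]}]'
python3 - <<'E'
from h import *
snap("w6");plan(.5395,.016,.054)
E
```

```text
[0.46309282 0.42616155 0.038     ] [0.46291078 0.42448614 0.008     ]
time: 10.1
ee_pos: [0.539, 0.0158, 0.1194]
tcp_rot: [-180.0, -0.1, 171.9]
wrist_force: [-0.1, 1.1, -0.1]
opening: 0.0799
grasp_force: 0.0
tool travel mm at present yaw [-0.4 -0.3 65.8] yaw 171.93
```

View pics/w6.png

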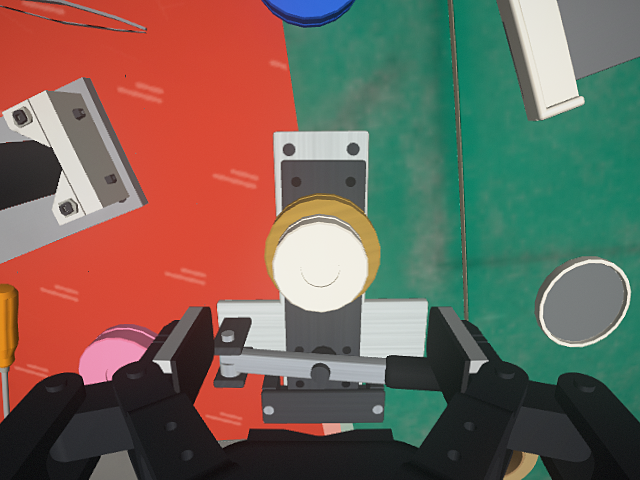

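The white disc is undisturbed on the brass, with its top centre at (320,264), in line with the tool. The head is about 1.7 mm off its nest centre, which is fine. Next I'll grasp the white disc.

```bash
python3 - <<'E'
from h import *
c=np.load("pics/w6.npy",allow_pickle=True).item()
print(onz(c,(320,264),.07))
E
python3 -m crank '[{"gripper":70,"travel":[0,0,25],"twist":[0,0,0]},{"gripper":70,"travel":[0,0,22],"twist":[0,0,0]},{"gripper":70,"travel":[0,0,12],"twist":[0,0,0]},{"gripper":70,"travel":[0,0,6],"twist":[0,0,0]},{"gripper":70,"travel":[0,0,0],"twist":[0,0,0]},{"gripper":45,"travel":[0,0,0],"twist":[0,0,0]},{"gripper":45,"travel":[0,0,0],"twist":[0,0,0]},{"gripper":45,"travel":[0,0,0],"twist":[0,0,0]}]'
```

```text
[0.53554634 0.01690095 0.07      ]
time: 11.15
ee_pos: [0.5404, 0.0162, 0.0565]
tcp_rot: [180.0, 0.1, 171.9]
wrist_force: [-1.4, 1.6, 6.3]
opening: 0.0481
grasp_force: 41.3
```

```bash
python3 -m crank '[{"gripper":45,"travel":[0,0,-10],"twist":[0,0,0]},{"gripper":45,"travel":[0,0,-30],"twist":[0,0,0]},{"gripper":45,"travel":[0,0,-30],"twist":[0,0,0]},{"gripper":45,"travel":[-6,24,0],"twist":[0,0,0]},{"gripper":45,"travel":[-11,44,0],"twist":[0,0,0]},{"gripper":45,"travel":[-11,44,0],"twist":[0,0,0]},{"gripper":45,"travel":[-11,44,5],"twist":[0,0,0]},{"gripper":45,"travel":[-6,26,10],"twist":[0,0,0]},{"gripper":45,"travel":[-3,12,10],"twist":[0,0,0]},{"gripper":45,"travel":[0,0,0],"twist":[0,0,0]},{"gripper":45,"travel":[0,0,0],"twist":[0,0,0]}]'
python3 - <<'E'
from h import *
snap("w7");plan(.615,.2015,.0125)
E
```

```text
time: 12.52
ee_pos: [0.6144, 0.2005, 0.1008]
tcp_rot: [-180.0, 0.0, 171.9]
wrist_force: [0.8, -0.4, -0.1]
opening: 0.0482
grasp_force: 41.4
tool travel mm at present yaw [-0.2  1.1 88.5] yaw 171.87
```

View pics/w7.png

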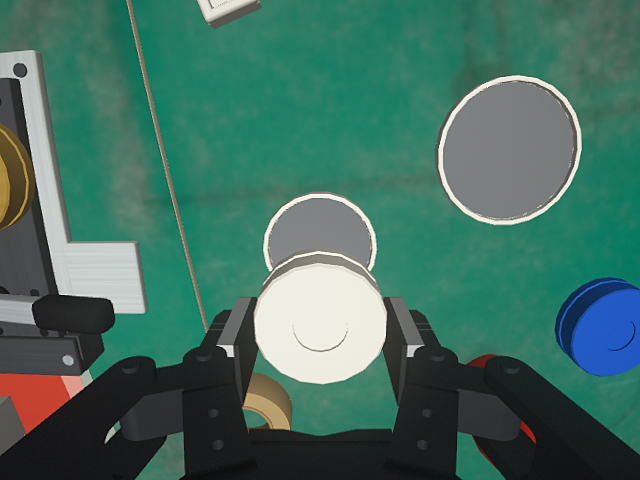

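The held white disc's top centre is at (320,321). The medium nest spans columns 264–376 with its top at row 193. The large nest's centre is at (509,149).

```bash
python3 - <<'E'
from h import *
c=np.load("pics/w7.npy",allow_pickle=True).item()
print("disc",onz(c,(320,321),.1143),"large",onz(c,(509,149.5),.008))
for C in((.615,.2015),(.6165,.2005),(.618,.2)):
    e=proj(c,[[C[0]+.0355*np.cos(t),C[1]+.0355*np.sin(t),.008] for t in np.arange(0,6.28,.1)]);print(C,e.min(0),e.max(0))
E
```

```text
disc [0.60964965 0.20173773 0.1143    ] large [0.57210804 0.31929905 0.008     ]
(0.615, 0.2015) [263.40907226 188.50452303] [378.1999482  298.00306991]
(0.6165, 0.2005) [262.26436452 191.22224046] [376.8346479  300.29864485]
(0.618, 0.2) [261.91624461 193.81232308] [376.27554452 302.48546424]
```

```bash
python3 -m crank '[{"gripper":45,"travel":[-6.5,0,20],"twist":[0,0,0]},{"gripper":45,"travel":[0,0,30],"twist":[0,0,0]},{"gripper":45,"travel":[0,0,20],"twist":[0,0,0]},{"gripper":45,"travel":[0,0,12],"twist":[0,0,0]},{"gripper":45,"travel":[0,0,6],"twist":[0,0,0]},{"gripper":45,"travel":[0,0,0],"twist":[0,0,0]},{"gripper":45,"travel":[0,0,1],"twist":[0,0,0]},{"gripper":45,"travel":[0,0,0],"twist":[0,0,0]}]'
```

```text
time: 13.58
ee_pos: [0.6213, 0.2007, 0.0119]
tcp_rot: [180.0, 0.0, 171.9]
wrist_force: [0.3, 1.3, 0.1]
opening: 0.0483
grasp_force: 41.4
```

```bash
python3 -m crank '[{"gripper":45,"travel":[0,0,1.5],"twist":[0,0,0]},{"gripper":45,"travel":[0,0,0],"twist":[0,0,0]},{"gripper":60,"travel":[0,0,0],"twist":[0,0,0]},{"gripper":75,"travel":[0,0,0],"twist":[0,0,0]},{"gripper":75,"travel":[0,0,-5],"twist":[0,0,0]},{"gripper":85,"travel":[0,0,-25],"twist":[0,0,0]},{"gripper":85,"travel":[0,0,-45],"twist":[0,0,0]},{"gripper":85,"travel":[0,0,-30],"twist":[0,0,0]},{"gripper":85,"travel":[0,0,0],"twist":[0,0,0]}]'
python3 - <<'E'
from h import *
c,im=snap("w8")
def white(im,lo,hi):
    s=im[lo[1]:hi[1],lo[0]:hi[0]];h=cv2.cvtColor(s,cv2.COLOR_BGR2HSV);m=((h[...,1]<45)&(h[...,2]>190)).astype(np.uint8)
    m=cv2.morphologyEx(m,cv2.MORPH_OPEN,np.ones((7,7)))
    k=max(cv2.findContours(m,0,1)[0],key=cv2.contourArea);e=cv2.fitEllipse(k);return np.array(e[0])+lo,e[1]
e=white(im,(220,100),(420,320));print(e,onz(c,e[0],.024))
m=proj(c,[[.6175+.0355*np.cos(t),.2007+.0355*np.sin(t),.008] for t in np.arange(0,6.28,.1)]);print(m.min(0),m.max(0))
E
python3 -m crank '[{"gripper":85,"travel":[7,-24,0],"twist":[0,0,0]},{"gripper":85,"travel":[12,-42,0],"twist":[0,0,0]},{"gripper":85,"travel":[12,-42,0],"twist":[0,0,0]},{"gripper":85,"travel":[12,-42,0],"twist":[0,0,0]},{"gripper":85,"travel":[8,-30,0],"twist":[0,0,0]},{"gripper":85,"travel":[4,-14,0],"twist":[0,0,0]},{"gripper":85,"travel":[0,0,0],"twist":[0,0,0]},{"gripper":85,"travel":[0,0,0],"twist":[0,0,0]}]'
python3 - <<'E'
from h import *
c,im=snap("w9")
w=cv2.imread("pics/w8.png")
out=np.hstack([w[80:340,180:460],im[100:360,180:520]]);cv2.imwrite("pics/c89.png",out);print(out.shape)
E
```

```text
time: 14.7
ee_pos: [0.6223, 0.201, 0.1181]
tcp_rot: [179.9, 0.3, 171.9]
wrist_force: [-0.6, -0.7, -0.1]
opening: 0.0846
grasp_force: 0.0
(array([319.24448395, 237.61772156]), (75.57278442382812, 78.47193908691406)) [0.61849348 0.20186322 0.024     ]
[263.12855245 175.12622818] [371.35259181 279.49365959]
time: 15.75
ee_pos: [0.5396, 0.017, 0.1144]
tcp_rot: [180.0, -0.0, 172.0]
wrist_force: [-0.8, -0.2, -0.7]
opening: 0.0851
grasp_force: 0.0
(260, 620, 3)
```

View pics/c89.png

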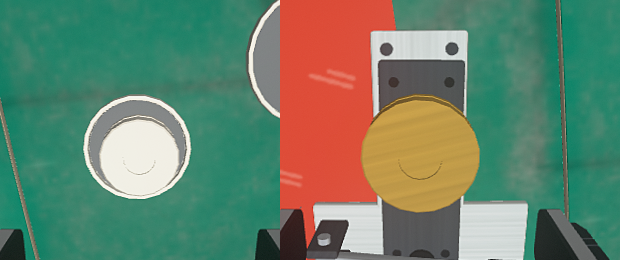

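The white disc lies flat in the medium nest: its top is at (319,236) and the nest outline centre is near (317,227). The brass disc lies undisturbed on the plate, centre about (320,256).

```bash
python3 - <<'E'
from h import *
c=np.load("pics/w8.npy",allow_pickle=True).item()
print("medium",onz(c,(317,227),.008),"white",onz(c,(319,237),.024))
c=np.load("pics/w9.npy",allow_pickle=True).item();im=cv2.imread("pics/w9.png")
h=cv2.cvtColor(im,cv2.COLOR_BGR2HSV);m=((h[...,0]>12)&(h[...,0]<28)&(h[...,1]>110)).astype(np.uint8);m[:, :220]=0;m[:,420:]=0
k=max(cv2.findContours(m,0,1)[0],key=cv2.contourArea);r=cv2.boundingRect(k);print(r)
for C in((.5395,.016),(.537,.017),(.535,.017)):
    for z in(.05,.053):
        t=np.arange(0,6.28,.05);e=proj(c,np.c_[C[0]+.033*np.cos(t),C[1]+.033*np.sin(t),t*0+z]);e2=proj(c,np.c_[C[0]+.033*np.cos(t),C[1]+.033*np.sin(t),t*0+z-.022]);print(C,z,e.min(0),e.max(0),e2.min(0))
E
```

```text
medium [0.61588111 0.20076621 0.008     ] white [0.61807781 0.20177017 0.024     ]
(261, 194, 118, 119)
(0.5395, 0.016) 0.05 [257.18998295 201.52818548] [377.12149666 314.63961057] [262.64331594 194.03503228]
(0.5395, 0.016) 0.053 [256.36346077 202.6685867 ] [377.87763185 317.10307601] [261.95585886 194.97501585]
(0.537, 0.017) 0.05 [258.12994205 196.61985325] [378.48590256 310.54106771] [263.52136758 189.5548794 ]
(0.537, 0.017) 0.053 [257.31447952 197.69552916] [379.26315879 312.96282257] [262.84188037 190.44087665]
(0.535, 0.017) 0.05 [257.45297061 192.8824116 ] [378.13061249 307.41786487] [262.91859012 186.14558011]
(0.535, 0.017) 0.053 [256.62512056 193.90844123] [378.90564644 309.80749014] [262.22992928 186.99023076]
```

```bash
python3 -m crank '[{"gripper":85,"travel":[0,0,25],"twist":[0,0,0]},{"gripper":85,"travel":[0,0,28],"twist":[0,0,0]},{"gripper":85,"travel":[0,0,18],"twist":[0,0,0]},{"gripper":85,"travel":[0,0,9],"twist":[0,0,0]},{"gripper":85,"travel":[0,0,3],"twist":[0,0,0]},{"gripper":85,"travel":[0,0,0],"twist":[0,0,0]},{"gripper":60,"travel":[0,0,0],"twist":[0,0,0]},{"gripper":60,"travel":[0,0,0],"twist":[0,0,0]},{"gripper":60,"travel":[0,0,0],"twist":[0,0,0]}]' 60
python3 - <<'E'
from h import *
plan(.573,.320,.11)
E
```

```text
time: 16.92
ee_pos: [0.5399, 0.0162, 0.0332]
tcp_rot: [180.0, 0.1, 171.9]
wrist_force: [-0.9, -0.5, 5.5]
opening: 0.0636
grasp_force: 65.3
tool travel mm at present yaw [  9.8 305.4 -76.6] yaw 171.93
```

```bash
python3 -m crank '[{"gripper":60,"travel":[0,0,-10],"twist":[0,0,0]},{"gripper":60,"travel":[0,0,-30],"twist":[0,0,0]},{"gripper":60,"travel":[0,0,-30],"twist":[0,0,0]},{"gripper":60,"travel":[1,20,0],"twist":[0,0,0]},{"gripper":60,"travel":[1,40,0],"twist":[0,0,0]},{"gripper":60,"travel":[2,50,0],"twist":[0,0,0]},{"gripper":60,"travel":[2,50,0],"twist":[0,0,0]},{"gripper":60,"travel":[2,50,0],"twist":[0,0,0]},{"gripper":60,"travel":[1,50,0],"twist":[0,0,0]},{"gripper":60,"travel":[1,33,0],"twist":[0,0,0]},{"gripper":60,"travel":[0,12,0],"twist":[0,0,0]},{"gripper":60,"travel":[0,0,0],"twist":[0,0,0]}]'
python3 - <<'E'
from h import *
c,im=snap("w10");plan(.573,.32,.01)
h=cv2.cvtColor(im,cv2.COLOR_BGR2HSV)
# nest visible outline
m=((h[...,1]<60)&(h[...,2]>70)).astype(np.uint8);m[320:]=0;m=cv2.morphologyEx(m,cv2.MORPH_OPEN,np.ones((3,3)))
m[:,:180]=0;m[:,460:]=0
for k in cv2.findContours(m,0,1)[0]:
    if cv2.contourArea(k)>800: print("nest",cv2.boundingRect(k))
m=((h[...,0]>12)&(h[...,0]<28)&(h[...,1]>110)).astype(np.uint8);m[:,:220]=0;m[:,420:]=0
print("brass",cv2.boundingRect(max(cv2.findContours(m,0,1)[0],key=cv2.contourArea)))
t=np.arange(0,6.28,.05)
for C in((.573,.32),(.572,.322)):
    e=proj(c,np.c_[C[0]+.044*np.cos(t),C[1]+.044*np.sin(t),t*0+.008]);print(C,e.min(0),e.max(0))
E
```

```text
time: 18.42
ee_pos: [0.5716, 0.3201, 0.1007]
tcp_rot: [-179.9, -0.1, 172.0]
wrist_force: [-0.7, -1.0, -2.0]
opening: 0.0636
grasp_force: 66.4
tool travel mm at present yaw [-1.2  1.  91.1] yaw 171.95
nest (250, 177, 142, 85)
nest (422, 0, 38, 86)
nest (180, 0, 171, 43)
brass (230, 231, 181, 177)
(0.573, 0.32) [248.2649499 176.0960022] [390.37758369 311.6213275 ]
(0.572, 0.322) [251.12761363 173.9328314 ] [393.4527439  309.86458422]
```

```bash
python3 -m crank '[{"gripper":60,"travel":[-3,1,20],"twist":[0,0,0]},{"gripper":60,"travel":[0,0,30],"twist":[0,0,0]},{"gripper":60,"travel":[0,0,22],"twist":[0,0,0]},{"gripper":60,"travel":[0,0,12],"twist":[0,0,0]},{"gripper":60,"travel":[0,0,5],"twist":[0,0,0]},{"gripper":60,"travel":[0,0,0],"twist":[0,0,0]},{"gripper":60,"travel":[0,0,1],"twist":[0,0,0]},{"gripper":60,"travel":[0,0,0],"twist":[0,0,0]}]'
```

```text
time: 19.48
ee_pos: [0.5756, 0.3204, 0.0124]
tcp_rot: [180.0, 0.0, 171.9]
wrist_force: [-0.0, -0.6, -2.6]
opening: 0.0634
grasp_force: 66.4
```

```bash
python3 -m crank '[{"gripper":60,"travel":[0,0,1.5],"twist":[0,0,0]},{"gripper":60,"travel":[0,0,1],"twist":[0,0,0]},{"gripper":60,"travel":[0,0,0],"twist":[0,0,0]},{"gripper":75,"travel":[0,0,0],"twist":[0,0,0]},{"gripper":85,"travel":[0,0,0],"twist":[0,0,0]},{"gripper":85,"travel":[0,0,-3],"twist":[0,0,0]},{"gripper":85,"travel":[0,0,-25],"twist":[0,0,0]},{"gripper":85,"travel":[0,0,-45],"twist":[0,0,0]},{"gripper":85,"travel":[0,0,-40],"twist":[0,0,0]},{"gripper":85,"travel":[0,0,0],"twist":[0,0,0]}]'
python3 - <<'E'
from h import *
c,im=snap("w11")
h=cv2.cvtColor(im,cv2.COLOR_BGR2HSV)
m=((h[...,0]>12)&(h[...,0]<28)&(h[...,1]>110)).astype(np.uint8);m[:,:220]=0;m[:,420:]=0
x,y,w,H=cv2.boundingRect(max(cv2.findContours(m,0,1)[0],key=cv2.contourArea));print("brass",x,x+w,y,y+H)
t=np.arange(0,6.28,.05)
for C in((.574,.321),(.577,.321)):
  for r,z in((.033,.026),(.033,.004),(.044,.008)):
    e=proj(c,np.c_[C[0]+r*np.cos(t),C[1]+r*np.sin(t),t*0+z]);print(C,r,z,e.min(0).round(),e.max(0).round())
m=((h[...,1]<60)&(h[...,2]>150)).astype(np.uint8);m[:,:200]=0;m[:,440:]=0;m[310:]=0
for k in cv2.findContours(m,0,1)[0]:
    if cv2.contourArea(k)>300: print("nest",cv2.boundingRect(k))
# grip approach: grip centre (.6225,.065), yaw 82
plan(.6225,.065,.14,82)
E
```

```text
time: 20.72
ee_pos: [0.5768, 0.321, 0.1267]
tcp_rot: [179.8, 0.3, 171.9]
wrist_force: [0.8, 0.2, -0.2]
opening: 0.0852
grasp_force: 0.0
brass 267 369 181 284
(0.574, 0.321) 0.033 0.026 [266. 184.] [370. 284.]
(0.574, 0.321) 0.033 0.004 [270. 179.] [366. 272.]
(0.574, 0.321) 0.044 0.008 [253. 163.] [383. 288.]
(0.577, 0.321) 0.033 0.026 [267. 189.] [370. 288.]
(0.577, 0.321) 0.033 0.004 [271. 183.] [366. 276.]
(0.577, 0.321) 0.044 0.008 [254. 168.] [383. 292.]
nest (253, 164, 130, 125)
nest (415, 0, 25, 75)
nest (268, 0, 55, 21)
tool travel mm at present yaw [ -81.9 -246.5  -16.1] yaw 171.93
twist [3.7000e-03 5.0000e-04 1.5696e+00] travel at new yaw [-246.6   81.5  -15.8]
```

The brass disc is centred in the large nest (outline 253–383, brass 267–369). Next is the clamp bar.

```bash
python3 -m crank '[{"gripper":60,"travel":[-10,-30,-15],"twist":[0,0,0]},{"gripper":60,"travel":[-16,-48,-10],"twist":[0,0,0]},{"gripper":60,"travel":[-16,-48,0],"twist":[0,0,0]},{"gripper":60,"travel":[-16,-48,0],"twist":[0,0,0]},{"gripper":60,"travel":[-14,-44,0],"twist":[0,0,0]},{"gripper":60,"travel":[-10,-29,0],"twist":[0,0,0]},{"gripper":60,"travel":[0,0,0],"twist":[0,0,0.17]},{"gripper":60,"travel":[0,0,0],"twist":[0,0,0.18]},{"gripper":60,"travel":[0,0,0],"twist":[0,0,0.18]},{"gripper":60,"travel":[0,0,0],"twist":[0,0,0.18]},{"gripper":60,"travel":[0,0,0],"twist":[0,0,0.18]},{"gripper":60,"travel":[0,0,0],"twist":[0,0,0.18]}]'
python3 -m crank '[{"gripper":60,"travel":[0,0,0],"twist":[0,0,0.18]},{"gripper":60,"travel":[0,0,0],"twist":[0,0,0.18]},{"gripper":60,"travel":[0,0,0],"twist":[0,0,0.14]},{"gripper":60,"travel":[0,0,0],"twist":[0,0,0]},{"gripper":60,"travel":[0,0,0],"twist":[0,0,0]}]'
python3 - <<'E'
from h import *
c,im=snap("w12");plan(.6225,.065,.024,82)
cv2.imwrite("pics/w12c.png",im)
E
```

```text
time: 22.28
ee_pos: [0.6212, 0.064, 0.1456]
tcp_rot: [-179.9, -0.0, 110.3]
wrist_force: [-0.1, 0.1, 0.2]
opening: 0.0599
grasp_force: 0.0
time: 22.9
ee_pos: [0.6215, 0.0641, 0.1465]
tcp_rot: [-179.9, 0.0, 82.2]
wrist_force: [-0.9, 0.0, -0.4]
opening: 0.0598
grasp_force: 0.0
tool travel mm at present yaw [  1.1   0.8 122.7] yaw 82.12
twist [-0.0007  0.0002  0.0021] travel at new yaw [  1.1   0.7 122.7]
```

View pics/w12c.png

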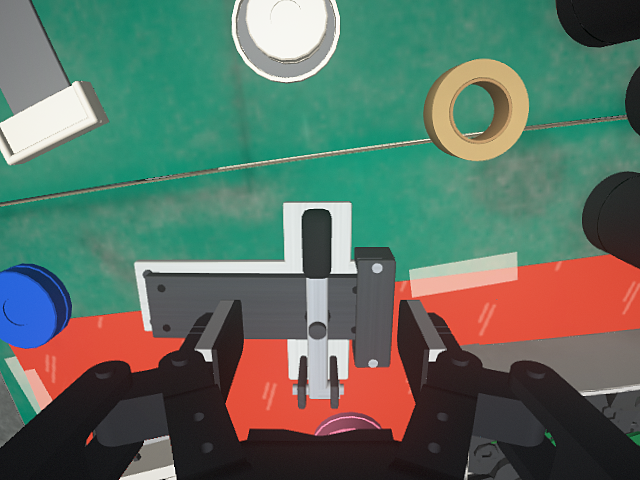

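The bar is in line with the tool. The grip sleeve spans columns 303–331 and rows 209–279, centre (317,244); the hinge is at (319,388). The keeper's end at row 248 is close to the right of the sleeve, so I'll pinch a little outboard of centre.

```bash
python3 - <<'E'
from h import *
c=np.load("pics/w12.npy",allow_pickle=True).item();c2=np.load("pics/w2.npy",allow_pickle=True).item()
print(tri((c,(317,244)),(c2,(367,285))),onz(c,(317,244),.047),onz(c,(317,244),.055))
g=onz(c,(317,244),.050);o=bot.get_obs();R=Ro.from_euler("xyz",o["tcp_rot"],degrees=True)
print("tool xy to grip",R.inv().apply(g-o["ee_pos"])*1000)
k=onz(c,(370,249),.039);print("keeper end",R.inv().apply(k-o["ee_pos"])*1000)
for p in((304,388),(334,388)):
    h=onz(c,p,.039);print("hinge",R.inv().apply(h-o["ee_pos"])*1000)
E
```

```text
(array([0.61959361, 0.06612625, 0.0561403 ]), np.float64(8.045503596867716e-05)) [0.6191661  0.06322467 0.047     ] [0.61958115 0.06570485 0.055     ]
tool xy to grip [-0.20682545 -2.24043349 96.73822268]
keeper end [ -7.10781458  32.5803716  107.71393333]
hinge [-116.24845792  -12.2994975   107.76532219]
hinge [-116.22678049   10.07065879  107.74895798]
```

```bash
python3 -m crank '[{"gripper":34,"travel":[9,-2,10],"twist":[0,0,0]},{"gripper":34,"travel":[0,0,20],"twist":[0,0,0]},{"gripper":34,"travel":[0,0,35],"twist":[0,0,0]},{"gripper":34,"travel":[0,0,30],"twist":[0,0,0]},{"gripper":34,"travel":[0,0,15],"twist":[0,0,0]},{"gripper":34,"travel":[0,0,8],"twist":[0,0,0]},{"gripper":34,"travel":[0,0,0],"twist":[0,0,0]},{"gripper":12,"travel":[0,0,0],"twist":[0,0,0]},{"gripper":12,"travel":[0,0,0],"twist":[0,0,0]},{"gripper":12,"travel":[0,0,0],"twist":[0,0,0]}]' 25
```

```text
time: 24.2
ee_pos: [0.6207, 0.0736, 0.0301]
tcp_rot: [-180.0, -0.0, 82.0]
wrist_force: [-5.7, 1.5, 1.6]
opening: 0.0174
grasp_force: 31.1
```

```bash
python3 -m crank '[{"gripper":12,"travel":[-0.9,0,-15.3],"twist":[0,0,0]},{"gripper":12,"travel":[-2.8,0,-15.1],"twist":[0,0,0]},{"gripper":12,"travel":[-4.5,0,-14.7],"twist":[0,0,0]},{"gripper":12,"travel":[-6.3,0,-14],"twist":[0,0,0]},{"gripper":12,"travel":[-7.9,0,-13.2],"twist":[0,0,0]},{"gripper":12,"travel":[-9.4,0,-12.1],"twist":[0,0,0]},{"gripper":12,"travel":[0,0,0],"twist":[0,0,0]}]'
```

```text
time: 25.08
ee_pos: [0.616, 0.0395, 0.1143]
tcp_rot: [-179.9, 0.2, 81.9]
wrist_force: [-2.4, -8.3, -7.5]
opening: 0.0177
grasp_force: 26.5
```

```bash
python3 -m crank '[{"gripper":12,"travel":[-10.8,0,-10.9],"twist":[0,0,0]},{"gripper":12,"travel":[-12,0,-9.5],"twist":[0,0,0]},{"gripper":12,"travel":[-13.1,0,-8],"twist":[0,0,0]},{"gripper":12,"travel":[-13.9,0,-6.4],"twist":[0,0,0]},{"gripper":12,"travel":[-14.6,0,-4.7],"twist":[0,0,0]},{"gripper":12,"travel":[-15.1,0,-3],"twist":[0,0,0]},{"gripper":12,"travel":[0,0,0],"twist":[0,0,0]},{"gripper":12,"travel":[0,0,0],"twist":[0,0,0]}]'
```

```text
time: 26.08
ee_pos: [0.6057, -0.0373, 0.1569]
tcp_rot: [179.9, 0.0, 82.0]
wrist_force: [0.9, -3.3, -5.7]
opening: 0.0173
grasp_force: 26.3
```

```bash
python3 -m crank '[{"gripper":12,"travel":[-8,0,-0.5],"twist":[0,0,0]},{"gripper":12,"travel":[0,0,0],"twist":[0,0,0]},{"gripper":12,"travel":[0,0,0],"twist":[0,0,0]},{"gripper":40,"travel":[0,0,0],"twist":[0,0,0]},{"gripper":40,"travel":[0,0,0],"twist":[0,0,0]},{"gripper":50,"travel":[0,0,-15],"twist":[0,0,0]},{"gripper":50,"travel":[0,0,-35],"twist":[0,0,0]},{"gripper":50,"travel":[0,0,-30],"twist":[0,0,0]},{"gripper":50,"travel":[0,0,0],"twist":[0,0,0]}]'
python3 - <<'E'
from h import *
snap("t2","top");c,im=snap("s2","scene")
cs=c;print(proj(cs,[[.604,-.054,.18],[.604,-.054,.047],[.5,.024,.028],[.64,0,.028]]).round())
x,y=340,200
cv2.imwrite("pics/s2c.png",cv2.resize(im[200:360,290:440],None,fx=3.6,fy=3.6))
plan(.555,.0145,.20,172)
E
```

```text
time: 27.2
ee_pos: [0.6053, -0.0449, 0.2404]
tcp_rot: [179.7, -0.0, 82.0]
wrist_force: [0.3, -0.5, -0.2]
opening: 0.0499
grasp_force: 0.0
[[406. 272.]
 [396. 323.]
 [317. 320.]
 [394. 299.]]
tool travel mm at present yaw [ 51.9 -57.4  37. ] yaw 81.98
twist [ 5.0000e-04  6.0000e-04 -1.5712e+00] travel at new yaw [57.4 51.9 37.1]
```

View pics/s2c.png

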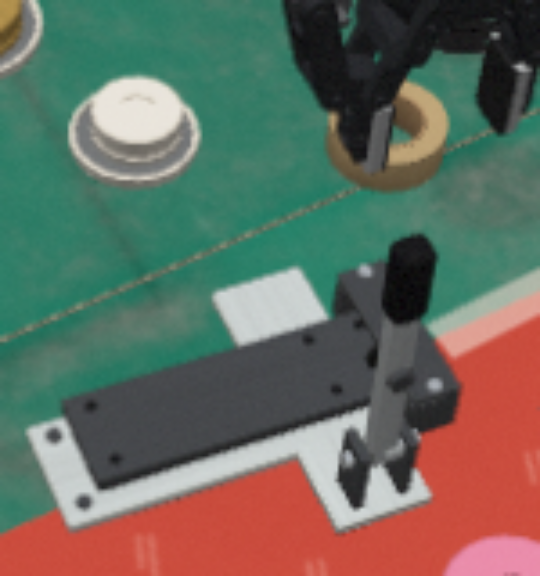

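The bar stands upright and the plate is still in the fixture. Next I'll turn to the plate.

```bash
python3 -m crank '[{"gripper":70,"travel":[12,-13,0],"twist":[0,0,0]},{"gripper":70,"travel":[26,-27,0],"twist":[0,0,0]},{"gripper":70,"travel":[15,-15,0],"twist":[0,0,0]},{"gripper":70,"travel":[0,0,0],"twist":[0,0,-0.17]},{"gripper":70,"travel":[0,0,0],"twist":[0,0,-0.18]},{"gripper":70,"travel":[0,0,0],"twist":[0,0,-0.18]},{"gripper":70,"travel":[0,0,0],"twist":[0,0,-0.18]},{"gripper":70,"travel":[0,0,0],"twist":[0,0,-0.18]},{"gripper":70,"travel":[0,0,0],"twist":[0,0,-0.18]},{"gripper":70,"travel":[0,0,0],"twist":[0,0,-0.18]},{"gripper":70,"travel":[0,0,0],"twist":[0,0,-0.18]},{"gripper":70,"travel":[0,0,0],"twist":[0,0,-0.14]}]'
python3 -m crank '[{"gripper":70,"travel":[0,0,0],"twist":[0,0,0]},{"gripper":70,"travel":[0,0,0],"twist":[0,0,0]}]'
python3 - <<'E'
from h import *
c,im=snap("w13");plan(.558,.015,.011,172)
h=cv2.cvtColor(im,cv2.COLOR_BGR2HSV)
# dark plate: low sat, V 40..110 ; look at central region, above finger area
m=((h[...,1]<70)&(h[...,2]>35)&(h[...,2]<110)).astype(np.uint8);m[:,:200]=0;m[:,440:]=0;m[300:]=0
m=cv2.morphologyEx(m,cv2.MORPH_OPEN,np.ones((5,5)))
for k in cv2.findContours(m,0,1)[0]:
    if cv2.contourArea(k)>1500: print(cv2.boundingRect(k),cv2.contourArea(k))
for rr in (190,210,230,250): 
    cols=np.nonzero(m[rr])[0]
    if len(cols):
        a,b=onz(c,(cols[0],rr),.028),onz(c,(cols[-1],rr),.028);print(rr,cols[0],cols[-1],a.round(4),b.round(4),((a+b)/2).round(4))
print(proj(c,[[.487,.0015,.028],[.494,.0495,.028],[.558,.015,.028]]))
E
```

```text
time: 28.8
ee_pos: [0.5569, 0.0158, 0.2363]
tcp_rot: [-180.0, -0.0, 172.3]
wrist_force: [0.2, -0.3, -0.8]
opening: 0.0699
grasp_force: 0.0
time: 29.05
ee_pos: [0.5572, 0.0155, 0.2366]
tcp_rot: [-180.0, -0.0, 171.8]
wrist_force: [0.6, -0.6, 0.1]
opening: 0.0698
grasp_force: 0.0
tool travel mm at present yaw [ -0.9  -0.4 225.6] yaw 171.8
twist [-0.     -0.0002 -0.0035] travel at new yaw [ -0.9  -0.4 225.6]
(276, 126, 88, 174) 9608.0
190 292 346 [ 0.5394 -0.0063  0.028 ] [0.5463 0.041  0.028 ] [0.5428 0.0173 0.028 ]
210 293 346 [ 0.5574 -0.0084  0.028 ] [0.5643 0.0387 0.028 ] [0.5608 0.0152 0.028 ]
230 293 346 [ 0.5758 -0.0114  0.028 ] [0.5828 0.0364 0.028 ] [0.5793 0.0125 0.028 ]
250 259 346 [ 0.5902 -0.0458  0.028 ] [0.6018 0.034  0.028 ] [ 0.596  -0.0059  0.028 ]
[[291.10142146 128.39325494]
 [348.08932764 128.42226302]
 [318.84643669 206.94992067]]
```

```bash
python3 -m crank '[{"gripper":70,"travel":[0,0,30],"twist":[0,0,0]},{"gripper":70,"travel":[0,0,50],"twist":[0,0,0]},{"gripper":70,"travel":[0,0,50],"twist":[0,0,0]},{"gripper":70,"travel":[0,0,45],"twist":[0,0,0]},{"gripper":70,"travel":[0,0,28],"twist":[0,0,0]},{"gripper":70,"travel":[0,0,15],"twist":[0,0,0]},{"gripper":70,"travel":[0,0,7],"twist":[0,0,0]},{"gripper":70,"travel":[0,0,0],"twist":[0,0,0]}]'
```

```text
time: 30.1
ee_pos: [0.5577, 0.0153, 0.0123]
tcp_rot: [180.0, 0.0, 171.9]
wrist_force: [-0.3, -0.1, 0.8]
opening: 0.07
grasp_force: 0.0
```

```bash
python3 -m crank '[{"gripper":42,"travel":[0,0,0],"twist":[0,0,0]},{"gripper":42,"travel":[0,0,0],"twist":[0,0,0]},{"gripper":42,"travel":[0,0,0],"twist":[0,0,0]},{"gripper":42,"travel":[0,0,0],"twist":[0,0,0]}]' 70
```

```text
time: 30.6
ee_pos: [0.5583, 0.0153, 0.0133]
tcp_rot: [180.0, 0.1, 171.9]
wrist_force: [-1.0, -0.8, 6.9]
opening: 0.048
grasp_force: 73.2
```

```bash
python3 -m crank '[{"gripper":42,"travel":[3,0,-0.5],"twist":[0,0,0]},{"gripper":42,"travel":[8,0,0],"twist":[0,0,0]},{"gripper":42,"travel":[12,0,0],"twist":[0,0,0]},{"gripper":42,"travel":[10,0,0],"twist":[0,0,0]},{"gripper":42,"travel":[2,0,0],"twist":[0,0,0]},{"gripper":42,"travel":[0,0,0],"twist":[0,0,0]}]'
```

```text
time: 31.35
ee_pos: [0.523, 0.0203, 0.0132]
tcp_rot: [180.0, 0.1, 171.9]
wrist_force: [1.0, -0.1, 7.0]
opening: 0.0477
grasp_force: 73.2
```

```bash
python3 -m crank '[{"gripper":42,"travel":[0,0,-10],"twist":[0,0,0]},{"gripper":42,"travel":[0,0,-30],"twist":[0,0,0]},{"gripper":42,"travel":[0,0,-40],"twist":[0,0,0]},{"gripper":42,"travel":[0,0,-25],"twist":[0,0,0]},{"gripper":42,"travel":[14,23,0],"twist":[0,0,0]},{"gripper":42,"travel":[27,43,0],"twist":[0,0,0]},{"gripper":42,"travel":[30,48,0],"twist":[0,0,0]},{"gripper":42,"travel":[30,48,0],"twist":[0,0,0]},{"gripper":42,"travel":[22,35,0],"twist":[0,0,0]},{"gripper":42,"travel":[11,18,0],"twist":[0,0,0]},{"gripper":42,"travel":[0,0,0],"twist":[0,0,0.1]},{"gripper":42,"travel":[0,0,0],"twist":[0,0,0.17]}]'
python3 -m crank '[{"gripper":42,"travel":[0,0,0],"twist":[0,0,0.17]},{"gripper":42,"travel":[0,0,0],"twist":[0,0,0.17]},{"gripper":42,"travel":[0,0,0],"twist":[0,0,0.17]},{"gripper":42,"travel":[0,0,0],"twist":[0,0,0.17]},{"gripper":42,"travel":[0,0,0],"twist":[0,0,0.15]},{"gripper":42,"travel":[0,0,0],"twist":[0,0,0.09]},{"gripper":42,"travel":[0,0,0],"twist":[0,0,0]},{"gripper":42,"travel":[0,0,0],"twist":[0,0,0]}]'
python3 - <<'E'
from h import *
c,im=snap("w14");plan(.4206,.2522,.05,103.5);snap("t3","top")
h=cv2.cvtColor(im,cv2.COLOR_BGR2HSV);m=((h[...,1]<60)&(h[...,2]>185)).astype(np.uint8);m=cv2.morphologyEx(m,cv2.MORPH_OPEN,np.ones((3,3)))
n,l,st,ce=cv2.connectedComponentsWithStats(m)
for i in range(1,n):
    if st[i,4]>400: print(st[i],ce[i].round(1),onz(c,ce[i],.014).round(4))
m=((h[...,1]<70)&(h[...,2]>35)&(h[...,2]<110)).astype(np.uint8);m=cv2.morphologyEx(m,cv2.MORPH_OPEN,np.ones((5,5)))
for rr in(60,100,140,180,220,260):
    q=np.nonzero(m[rr,200:440])[0]+200;print(rr,(q.min(),q.max(),len(q)) if len(q) else None)
E
```

```text
time: 32.85
ee_pos: [0.4192, 0.2519, 0.1169]
tcp_rot: [-179.9, -0.1, 156.3]
wrist_force: [0.1, -1.2, -3.1]
opening: 0.048
grasp_force: 72.9
time: 33.85
ee_pos: [0.4199, 0.2517, 0.117]
tcp_rot: [-180.0, 0.0, 103.9]
wrist_force: [-0.2, 0.3, -3.0]
opening: 0.0481
grasp_force: 72.9
tool travel mm at present yaw [ 0.3  0.8 67.1] yaw 103.85
twist [-0.0005  0.0002  0.0061] travel at new yaw [ 0.3  0.7 67.1]
[425   0  81  26 485] [464.9  14.8] [0.4675 0.401  0.014 ]
[ 257  101  132   32 3979] [322.5 116.9] [0.403  0.3264 0.014 ]
[ 509  127  120  131 1347] [552.  186.8] [0.5542 0.3216 0.014 ]
[ 515  320   90   80 3059] [571.8 363.3] [0.6238 0.2041 0.014 ]
60 None
100 None
140 (np.int64(242), np.int64(252), 11)
180 (np.int64(244), np.int64(396), 153)
220 (np.int64(246), np.int64(394), 149)
260 (np.int64(248), np.int64(392), 145)
```

```bash
python3 - <<'E'
from h import *
c=np.load("pics/w14.npy",allow_pickle=True).item();im=cv2.imread("pics/w14.png")
h=cv2.cvtColor(im,cv2.COLOR_BGR2HSV);v=h[...,2]
print("col320",[(r,int(v[r,320]),int(h[r,320,1])) for r in range(94,180,3)])
for C in((.4229,.2425),(.4235,.241),(.4225,.2435)):
    a=np.radians(-76.5);u=np.array([np.cos(a),np.sin(a)]);w=np.array([-u[1],u[0]])
    P=[np.r_[C-.095*u+s*.039*w,z] for s in(-1,1) for z in(0,.017)];print(C,proj(c,P).round(1).tolist())
o=bot.get_obs();R=Ro.from_euler("xyz",o["tcp_rot"],degrees=True).as_matrix()
for off in(.006,.01,.014):
    p=[o["ee_pos"]+R@[.08-off,s*.025,-(.132-.117)] for s in(-1,1)];print("plate end",off,proj(c,p).round(1).tolist())
E
```

```text
col320 [(94, 173, 127), (97, 173, 127), (100, 168, 141), (103, 255, 1), (106, 254, 2), (109, 252, 9), (112, 250, 10), (115, 254, 2), (118, 254, 3), (121, 254, 3), (124, 254, 3), (127, 254, 3), (130, 255, 3), (133, 70, 11), (136, 117, 9), (139, 117, 9), (142, 116, 9), (145, 116, 9), (148, 116, 9), (151, 115, 9), (154, 114, 9), (157, 112, 14), (160, 112, 11), (163, 111, 11), (166, 110, 12), (169, 109, 14), (172, 109, 12), (175, 109, 14), (178, 109, 14)]
(0.4229, 0.2425) [[259.3, 102.3], [255.0, 101.0], [384.9, 103.0], [389.5, 101.9]]
(0.4235, 0.241) [[259.7, 104.9], [255.4, 103.9], [385.2, 105.7], [389.8, 104.7]]
(0.4225, 0.2435) [[259.0, 100.5], [254.6, 99.1], [384.8, 101.2], [389.3, 100.0]]
plate end 0.006 [[239.6, 122.9], [401.6, 123.0]]
plate end 0.01 [[240.2, 136.2], [400.9, 136.2]]
plate end 0.014 [[240.9, 149.2], [400.3, 149.3]]
```

The cradle position (.4229,.2425) and the grip offset (10 mm) both match the picture. I'll lower the plate.

```bash
python3 -m crank '[{"gripper":42,"travel":[0,1,25],"twist":[0,0,0.006]},{"gripper":42,"travel":[0,0,35],"twist":[0,0,0]},{"gripper":42,"travel":[0,0,25],"twist":[0,0,0]},{"gripper":42,"travel":[0,0,13],"twist":[0,0,0]},{"gripper":42,"travel":[0,0,6],"twist":[0,0,0]},{"gripper":42,"travel":[0,0,3],"twist":[0,0,0]},{"gripper":42,"travel":[0,0,0],"twist":[0,0,0]},{"gripper":42,"travel":[0,0,0],"twist":[0,0,0]}]'
```

```text
time: 34.95
ee_pos: [0.4215, 0.2523, 0.0108]
tcp_rot: [179.9, -0.0, 103.4]
wrist_force: [-0.0, -0.5, -2.6]
opening: 0.0478
grasp_force: 72.9
```

```bash
python3 -m crank '[{"gripper":42,"travel":[0,0,2],"twist":[0,0,0]},{"gripper":42,"travel":[0,0,1.5],"twist":[0,0,0]},{"gripper":42,"travel":[0,0,0],"twist":[0,0,0]}]'
```

```text
time: 35.33
ee_pos: [0.4213, 0.2522, 0.0073]
tcp_rot: [180.0, -0.0, 103.4]
wrist_force: [-1.9, -1.8, 4.4]
opening: 0.0478
grasp_force: 73.6
```

Contact on the saddles (+7 N change). Now I'll release, rise and check.

```bash
python3 -m crank '[{"gripper":55,"travel":[0,0,0],"twist":[0,0,0]},{"gripper":62,"travel":[0,0,0],"twist":[0,0,0]},{"gripper":62,"travel":[0,0,0],"twist":[0,0,0]},{"gripper":62,"travel":[0,0,-10],"twist":[0,0,0]},{"gripper":62,"travel":[0,0,-30],"twist":[0,0,0]},{"gripper":62,"travel":[0,0,-50],"twist":[0,0,0]},{"gripper":62,"travel":[0,0,-50],"twist":[0,0,0]},{"gripper":62,"travel":[0,0,-40],"twist":[0,0,0]},{"gripper":62,"travel":[0,0,0],"twist":[0,0,0]}]'
python3 - <<'E'
from h import *
c,im=snap("w15");ct,it=snap("t4","top");cs,iz=snap("s4","scene")
h=cv2.cvtColor(im,cv2.COLOR_BGR2HSV);m=((h[...,1]<70)&(h[...,2]>35)&(h[...,2]<130)).astype(np.uint8);m[:,:200]=0;m[:,440:]=0
m=cv2.morphologyEx(m,cv2.MORPH_OPEN,np.ones((5,5)))
print("col320",[(r,int(h[r,320,2])) for r in range(100,330,6)])
for rr in(160,200,240,280):
    q=np.nonzero(m[rr])[0]
    if len(q):print(rr,q.min(),q.max(),onz(c,(q.min(),rr),.022).round(4),onz(c,(q.max(),rr),.022).round(4))
a=np.radians(-76.5);u=np.array([np.cos(a),np.sin(a)]);w=np.array([-u[1],u[0]]);C=np.array([.4229,.2425])
print("pred plate corners",proj(c,[np.r_[C+s*.08*u+t*.025*w,.022] for s in(-1,1) for t in(-1,1)]).round(1).tolist())
# clamp grip still up: dark sleeve in scene where expected
print("scene grip region",iz[255:290,398:414].mean((0,1)).round(),proj(cs,[[.604,-.053,.165]]).round())
before=cv2.imread("pics/s2.png");print("bar region change",np.abs(before[260:335,385:420].astype(int)-iz[260:335,385:420]).mean())
for n,p in(("head",(.4631,.4255,.038)),):print(proj(ct,[p]).round())
E
```

```text
time: 36.45
ee_pos: [0.4224, 0.2529, 0.1907]
tcp_rot: [179.7, -0.1, 103.4]
wrist_force: [0.3, -0.1, -0.9]
opening: 0.062
grasp_force: 0.0
col320 [(100, 152), (106, 140), (112, 253), (118, 251), (124, 253), (130, 98), (136, 99), (142, 97), (148, 98), (154, 97), (160, 97), (166, 96), (172, 96), (178, 94), (184, 93), (190, 93), (196, 93), (202, 92), (208, 92), (214, 92), (220, 95), (226, 94), (232, 93), (238, 94), (244, 93), (250, 95), (256, 95), (262, 95), (268, 96), (274, 97), (280, 96), (286, 96), (292, 98), (298, 99), (304, 99), (310, 99), (316, 114), (322, 234), (328, 255)]
160 286 349 [0.3874 0.2911 0.022 ] [0.4346 0.3022 0.022 ]
200 287 348 [0.3948 0.2606 0.022 ] [0.4417 0.2717 0.022 ]
240 288 347 [0.4024 0.2285 0.022 ] [0.4492 0.2396 0.022 ]
280 289 346 [0.4106 0.1944 0.022 ] [0.4572 0.2054 0.022 ]
pred plate corners [[282.8, 127.3], [349.0, 127.1], [288.1, 318.6], [345.7, 318.3]]
scene grip region [64. 74. 44.] [[404. 278.]]
bar region change 9.184
[[215. 262.]]
```

```bash
python3 - <<'E'
from h import *
a=cv2.imread("pics/s2.png").astype(int);b=cv2.imread("pics/s4.png").astype(int);t=cv2.imread("pics/t4.png")
print("grip before/after",a[268:286,400:408].mean((0,1)).round(),b[268:286,400:408].mean((0,1)).round())
print("head scene change (vs s2)",np.abs(a[165:215,190:235]-b[165:215,190:235]).mean(),"nests",np.abs(a[190:260,255:350]-b[190:260,255:350]).mean())
g=cv2.cvtColor(t[245:285,200:240],cv2.COLOR_BGR2GRAY);m=(g<70).astype(np.uint8);n,l,s,c=cv2.connectedComponentsWithStats(m);i=np.argmax(s[1:,4])+1;print("head top px",c[i]+[200,245],s[i])
ct=bot.calibration("top");print(onz(ct,c[i]+[200,245],.03))
o=bot.get_obs();print(o["time"],np.abs(o["qd"]).max())
E
```

```text
grip before/after [18. 16. 17.] [18. 17. 17.]
head scene change (vs s2) 9.137777777777778 nests 1.3861152882205514Traceback (most recent call last):
  File "<stdin>", line 5, in <module>
    return _wrapfunc(a, 'argmax', axis=axis, out=out, **kwds)
    return bound(*args, **kwds)
ValueError: attempt to get argmax of an empty sequence
```

```bash
python3 - <<'E'
from h import *
c=np.load("pics/w15.npy",allow_pickle=True).item();im=cv2.imread("pics/w15.png")
print(proj(c,[[.4631,.4255,.038],[.4631,.4255,.004]]))
for n,bx in(("t4",(180,230,270,300)),("s4",(185,160,240,215))):
    p=cv2.imread(f"pics/{n}.png");print(n,p[bx[1]:bx[3],bx[0]:bx[2]].mean((0,1)).round())
    g=p.max(2)[bx[1]:bx[3]:4,bx[0]:bx[2]:4];print(g)
E
```

```text
[[436.75566059  -5.96554959]
 [423.98441428   7.37843033]]
t4 [176. 191. 178.]
[[137 138 125 134 137 135 138 137 136 136 138 138 140 140 136 121 147 173
   99 202 206 206 147]
 [138 138 124 139 139 137 140 141 142 139 140 137 133 135 136 162 179 194
  108  42 154 148 159]
 [139 139 126 141 138 137 139 138 139 138 139 140 127 124 174 188 201 211
  203  66  54  67 105]
 [137 139 124 136 139 136 139 138 139 139 138 140 122 154 186 207 216 221
  226  89  75  53  48]
 [138 138 127 139 138 138 139 138 139 138 128 149 168 184 131 220 224 228
  231 215  73  63  53]
 [139 138 125 139 138 139 140 140 133 144 165 181 195 206 197 229 230 233
  235 238  91  96  56]
 [139 140 123 136 138 141 141 130 160 177 193 204 213 219 224 174 235 237
  239 240 227  78  67]
 [139 137 126 138 135 129 154 175 190 202 211 219 223 227 230 191 239 240
  241 243 244  95 102]
 [139 129 102 112 148 171 187 199 209 217 222 226 229 232 235 238 225 242
  243 244 245 243  82]
 [145 119 113 168 184 197 207 215 221 225 229 232 235 237 239 240 206 245
  245 246 247 247 114]
 [178 134 153 193 203 213 220 225 228 232 234 237 2
[... 869 characters left out ...]
4  21  81 123 126 120 119 121 122  23  25  48 122]
 [ 28  37  19 120 119 116 123 126 125 122  84  24 100 127]
 [ 20  24  26 106 121 123 125 126 125 127 123 121 126 128]
 [ 48  25  87  57 111  32  34  55 126 127 125 128 126 125]
 [ 93  28  52  63  88  35  36  36  42 125 128 127 128 125]
 [112  31  24  88 108  40  39  32  31 210 121 125 126 126]
 [115 107 102  92 121  31  26  31  41 118 111 119 118 119]
 [106 109 113 114 117  51  30  37  40 136 112 114 117 110]
 [107 113 116 122 159 120 121 120 190 112 113 117 117 112]
 [117 118 117 115 121 104 105 110  98 109 108 119 120 124]
 [124 116 111 108 111 110 112 113 116 119 116 118 117 112]
 [125 119 111 113 108 112 120 114 106 110 109 121 116 106]]
```

The arm hides the head in the top view. The scene view still shows it standing dark and upright in its nest, around column 212, rows 180–197. Everything is in place and the gripper is clear, so I'm handing in.

```bash
python3 - <<'E'
from workcell import bot
print(bot.job_done())
E
```

```text
the job is handed in; nothing more can be done
None
```

I handed the job in at about 36.5 s of robot time: the head, white disc and brass disc are in their nests, the clamp bar was raised before the plate moved and is still up, and the plate is flat in the cradle; the interface gave no verdict on the result.

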